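Turn a tray of mounted specimens over into its spare tray

ROBOT

A 6-joint arm with a two-finger parallel gripper is mounted at the origin on a cart in front of the work surface, level with it; the furniture and walls round the work are solid. World frame = base frame: x ahead of the robot, y to its left, z up, the work surface at z = 0. Lengths are in m, angles in rad, forces in N, time in s.
With the tool pointing down it reaches from about 0.25 to 0.725 m from the base axis. Payload 4 kg.
Tool frame: the origin (TCP) lies between the finger pads, 19 mm behind the fingertips; this is the grasp point; z points along the fingers, y is the line along which they close (so a half turn about z gives the same grasp; the last joint's range is limited). The gripper opens to 85 mm and grips with 20 to 120 N. Pads are 22 mm wide; open, the fingers measure 114 mm over their backs; the gripper's body (76 mm by 85 mm) begins 54 mm behind the grasp point. The pads swing forward as they close: fully open they stand 13 mm farther back than shut.
Start: joints at [-1.16, 0.241, 0.005, 1.335, 0, 1.571], TCP at [0.2, -0.458, 0.25] pointing down, gripper open.
Joint ranges: [-2.72, 2.72], [-1.05, 1.87], [-1.09, 1.28], [-1.99, 2.15], [-1.42, 1.44], [-3.14, 3.14]. Speed limits (rad/s): [2.79, 2.79, 3.14, 3.14, 3.14, 3.14].

INTERFACE

Orientations are given as a rotation vector (axis times angle).
In Python, from bench import robot gives the robot as it stands.
- The arm moves only by the tool jog_arm, never from a script. Its argument "motion" is text: rows parted by semicolons, each of 7 numbers parted by spaces: the shift along the world's x, y, z in cm, then the turn, a rotation vector about the world's x, y, z in rad, then the opening, from 0 (shut) to 1 (fully open). A call has 1 to 12 rows; each row shifts and turns the commanded pose from where the row before left it; what a row does not reach is not made up. A row lasts 1/8 s, in which the tool goes at most 62.5 mm and 10.7 degrees, less where a joint would pass 70% of its speed; a pose out of reach is approached as far as the arm can. A call is refused whole if a number of a shift passes 6.25 or a number of a turn 0.188, either way. A call with a gripper value outside its range is refused whole. The fingers move at their own pace and stop on an object; "grip_force" is the grip in N (left out, the last holds). Time passes only in rows, so rows that do not move let the fingers close. It gives the time, the measured TCP pose, the force, the opening and the grip force at its end, in the units of the state.
- robot.sense(): the state, without advancing time (a new reading comes with each control period).
- robot.grab_frame(name): name is "side" or "top" or "wrist"; returns the picture (480x640x3 uint8, red, green, blue); there is no depth.
- robot.camera_params(name): a dict with "fx", "fy", "cx", "cy" (pixels), "world_to_cam" (4x4, takes a point from world to camera coordinates). Camera axes: x right, y down, z forward; pixel columns grow to the right and rows downward; lengths in m; the calibration is good to about 2 mm. A picture is of the moment at which its call begins: read the wrist's pose just before it. camera_params takes no time and is no camera call; for the wrist camera it gives the pose at the moment of the call.
- robot.hand_in(): hands the job in; it is judged then, once.
The state is a dict: "time": time; "joint_pos": joint angles; "qvel": joint speeds; "effort": joint torques, N m; "eef_pos": TCP position; "ee_rot": TCP orientation; "ft_force": force on the tool from outside, world axes, zero at the start; "wrist_torque": the same for the moment, N m; "finger_gap": finger opening in m; "finger_force": force on a finger pad.
Only numpy, scipy, OpenCV 4.12 (cv2) and the standard library are available. Lean on these libraries where they do the work, as an engineer would, in place of code of your own. Each camera call takes 0.05 s, during which the arm holds its last target. There are 200 camera calls.

TASK

Put the loose specimens, sample side up, into free pockets of the tray that already holds one, lay the empty matching tray face down on top, and slide the pair, both held together, into the cradle of the turnover fixture as far as it goes. Crank the handwheel half a turn to its stop so the pair is upside down, draw the pair out on the far side and set it on the bench. Then lift the emptied tray off and lay it flat on the bench clear of the other one, so that all specimens sit sample side down in the pockets of the tray that was empty, which stands flat on the bench; leave the label roll, the petri dish and the timer where they are.

Things in the scene. Friction and masses are not known exactly. Their poses are not given: they have to be found in the camera images.
- full_tray: loose aluminium tray, face up, holding specimen_1; 40 (x) x 156 (y) x 14 mm (z), 0.12 kg. Origin at the centre of its underside, z towards the pocket mouths. Four pockets 30 x 30 mm, 10.5 mm deep (floor 3.5 mm up), centres at x 0, y -51, -17, 17, 51 mm. Side walls 5 mm, solid end blocks 12 mm. The two trays' places on the bench may be swapped between starts
- spare_tray: the matching empty tray, same shape and frame, loose, lying face down at the start (z axis down, origin 14 mm above the bench). Laid face down on the full tray, rim on rim, its pockets drop over the upper halves of the specimens; the pair is then 28 mm high and 40 mm wide, and both trays can be held in one grasp from above
- specimen_1: black resin cylinder 24 mm across, 20 mm high, edges rounded 2.5 mm, with a bright metal rectangle (10 x 8 mm) in its sample face; 20 g. Origin at its centre, z out of the sample face (up at the start). In a pocket its top stands 9.5 mm above the rim. In a pocket of full_tray at the start.
- specimen_2: black resin cylinder 24 mm across, 20 mm high, edges rounded 2.5 mm, with a bright metal rectangle (10 x 8 mm) in its sample face; 20 g. Origin at its centre, z out of the sample face (up at the start). In a pocket its top stands 9.5 mm above the rim. Loose on the bench at the start, or absent.
- specimen_3: black resin cylinder 24 mm across, 20 mm high, edges rounded 2.5 mm, with a bright metal rectangle (10 x 8 mm) in its sample face; 20 g. Origin at its centre, z out of the sample face (up at the start). In a pocket its top stands 9.5 mm above the rim. Loose on the bench at the start, or absent.
- specimen_4: black resin cylinder 24 mm across, 20 mm high, edges rounded 2.5 mm, with a bright metal rectangle (10 x 8 mm) in its sample face; 20 g. Origin at its centre, z out of the sample face (up at the start). In a pocket its top stands 9.5 mm above the rim. Loose on the bench at the start, or absent.
- turnover: fixed grey turnover fixture. Origin at bench level under the cradle's middle; y along the cradle's axis, x away from the robot. Base plate 90 x 290 x 10 mm (y -168 to 122 mm); left post y 90 to 112, 98 mm high; gear housing y -156 to -90, 95 mm high, handwheel on top. From y -70 to 70 it is open above and below the cradle, so fingers can hold the trays there from above
- cradle_seat (a point): middle of the cradle on its axis, 65 mm above the bench; turns with it, axes as turnover's at 0. Two cheeks 162 mm apart, each with a groove along x, 32 mm high (z -16 to 16), from y 70 mm outwards, mouth flared at x -20 to -33, closed by a stop at x 20.5 mm. The level pair, long side along y, goes in along x, is home with its middle here, and drops 2 mm when released
- cradle (a joint): angle of the cradle, rad: 0 = mouth towards the robot, pi = turned over, mouth to the far side (+x of turnover). On turning, the stop side goes down and the mouth over the top, so the pair stays in. Then the pair is drawn out along +x of turnover by 65 mm or more, and lifted. Geared one to one to the handwheel
- handwheel (a joint): angle of the handwheel, rad, 0 at the start, growing clockwise seen from above, stop at pi. Vertical axis; resists with about 0.2 N m and stays where it is left
- wheel_grip (a point): on the handwheel's axis at y -123 mm of turnover, 139 mm above the bench, the height for the TCP. The grip is an upright black bar, 56 mm long, 12 mm thick, top at 146 mm, standing clear for 26 mm; it lies along x of turnover at handwheel 0 and turns with the wheel. Rim 90 mm across, top at 118 mm; hub 18 mm across, top at 119 mm
- label_roll: roll of labels lying flat, 64 mm across, 26 mm high; bystander, loose, to be left where it is; origin at the centre of its underside
- petri_dish: closed petri dish, 89 mm across, 15 mm high; bystander, loose, to be left where it is; origin at the centre of its underside
- timer: white timer with three keys, 62 x 64 x 20 mm; bystander, loose, to be left where it is; origin at the centre of its underside
There are look-alikes about, which are no part of the job. What is shaped like the specimen_4 but red or turquoise is not meant.

How it is judged:
By the outcome, as a careful person would: the job done as asked, in the order asked, and still so for the second after the job is handed in, with the robot touching nothing.
Of specimen_2, specimen_3, specimen_4 only 1 to 3 are there at a start; the rules pass over those that are not, and their reading is None.
At some moment in a run one of specimen_2, specimen_3, specimen_4, spare_tray may be knocked a few centimetres aside while the robot is not near it.
It also fails if it takes over 210 s, if anything falls off the work surface, if the arm or the gripper's body presses on something with over 40 N, if the wrist force passes 120 N, or if a joint passes its speed limit or range.

## Working session

There is one attempt and no reset: what is moved stays moved. The work goes in short steps, Python scripts to look and compute and a tool call to move; the robot and the scene stay as the last step left them, time stands still between calls to the robot, and variables do not carry over. Pictures are saved under pics/ and viewed, at most 14 in all, crops included, and the job is handed in when it is done.

Besides the shell and the picture viewer there is one more tool, called after "Emit:" as name(argument=value, ...) on one line, values as JSON. jog_arm: Moves the arm, as the interface text tells. Its arguments: {"type":"object","properties":{"motion":{"type":"string"},"grip_force":{"type":"number"}},"required":["motion"]}

```bash
ls; mkdir -p pics
cat > h.py <<'E'
import numpy as np, cv2
from bench import robot
def snap(n,f):
    im=robot.grab_frame(n); p=robot.camera_params(n)
    cv2.imwrite('pics/'+f,im[:,:,::-1]); return im,p
def ray(p,u,v,z):
    T=np.array(p['world_to_cam']);R=T[:3,:3];c=-R.T@T[:3,3]
    d=R.T@np.array([(u-p['cx'])/p['fx'],(v-p['cy'])/p['fy'],1])
    return c+d*(z-c[2])/d[2]
def proj(p,X):
    T=np.array(p['world_to_cam']);q=T[:3,:3]@np.array(X)+T[:3,3]
    return np.array([p['fx']*q[0]/q[2]+p['cx'],p['fy']*q[1]/q[2]+p['cy']])
E
python3 - <<'E'
from h import *
for n in('top','side'):
    im,p=snap(n,n+'0.png'); T=np.array(p['world_to_cam']); print(n,p['fx'],-T[:3,:3].T@T[:3,3],T[2,:3])
print(robot.sense())
E
```

```text
pics
top 502.6111285470628 [0.33550121 0.08065467 1.2216902 ] [ 0.16486816  0.0193666  -0.98612546]
side 526.4792156101136 [0.56264538 0.90266349 0.81940236] [-0.04791613 -0.74747142 -0.6625636 ]
{'time': 0.1, 'joint_pos': array([-1.15998652e+00,  2.41329481e-01,  3.85916419e-03,  1.33521199e+00,
       -4.72766252e-05,  1.57079209e+00]), 'qvel': array([ 0.00035557, -0.00398599,  0.00344297, -0.00152817,  0.00160246,
       -0.00013962]), 'effort': array([ 7.84695440e-04, -3.73138404e+01,  2.53010201e+01,  1.08611182e-02,
       -6.88336922e-05, -1.56709664e-06]), 'eef_pos': array([ 0.19944989, -0.45791362,  0.24920611]), 'ee_rot': array([-3.07375207e+00, -6.40402397e-01,  6.76540588e-04]), 'ft_force': array([ 0.66017613,  0.14419099, -0.7852596 ]), 'wrist_torque': array([ 0.02378314, -0.03289723, -0.0167589 ]), 'finger_force': 0.0, 'finger_gap': 0.08563633355379537}
```

View pics/top0.png

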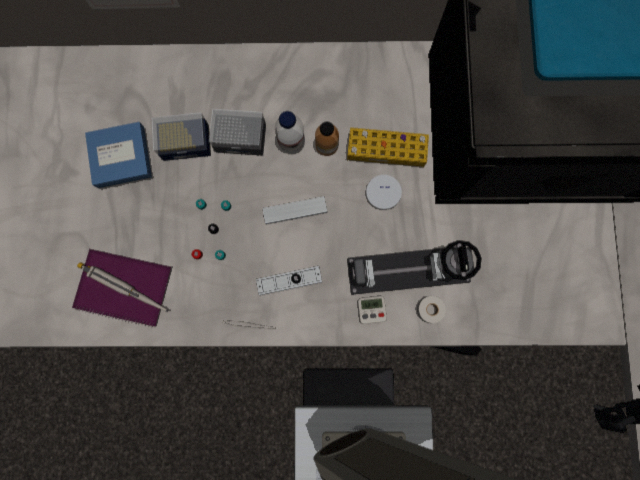

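View pics/side0.png

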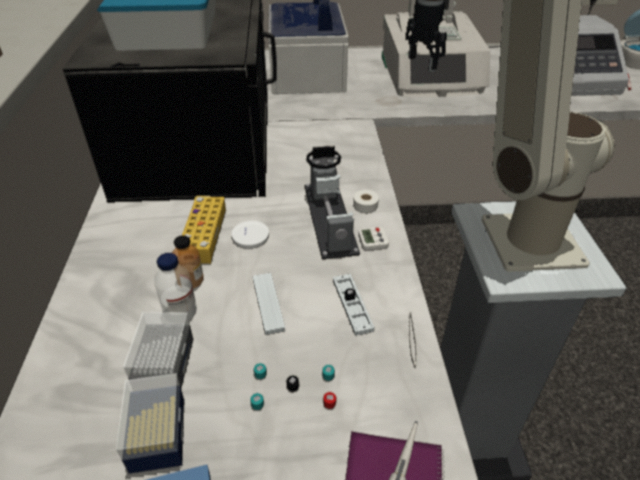

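The top view shows one loose black specimen at (213,228), with red and turquoise look-alikes around it. The full tray is at (289,281) with specimen_1 at (296,279), the spare tray is at (295,210), and the handwheel is at (462,259).

Run:
```python
from h import *
im=cv2.imread('pics/top0.png');p=robot.camera_params('top')
big=cv2.resize(im[180:340,180:500],None,fx=2.5,fy=2.5,interpolation=cv2.INTER_CUBIC)
cv2.imwrite('pics/top0c.png',big)
g=im.max(2)
hsv=cv2.cvtColor(im,cv2.COLOR_BGR2HSV)
for nm,m,box in (('dark',g<60,(180,180,490,330)),('bright',g>175,(180,180,490,330))):
    m=m.astype(np.uint8)*255; x0,y0,x1,y1=box
    k=np.zeros_like(m);k[y0:y1,x0:x1]=m[y0:y1,x0:x1]
    cs,_=cv2.findContours(k,cv2.RETR_EXTERNAL,cv2.CHAIN_APPROX_NONE)
    for c in cs:
        if cv2.contourArea(c)<25: continue
        print(nm,cv2.contourArea(c),np.round(cv2.minAreaRect(c)[0],1),np.round(cv2.minAreaRect(c)[1],1),round(cv2.minAreaRect(c)[2],1), ray(p,*cv2.minAreaRect(c)[0],0.014).round(4))
```

```text
dark 61.0 [370.5 304. ] [ 6. 15.] 90.0 [ 0.3888 -0.0216  0.014 ]
dark 55.5 [295.5 278. ] [9.2 7.8] 45.0 [0.4516 0.1576 0.014 ]
dark 4660.0 [414.2 266.7] [ 42.1 133.1] 83.8 [ 0.4778 -0.1284  0.014 ]
dark 67.5 [213.  228.5] [ 9. 10.] 90.0 [0.5744 0.3613 0.014 ]
dark 1254.5 [461.  191.5] [23. 56.] 90.0 [ 0.6636 -0.2496  0.014 ]
```

View pics/top0c.png

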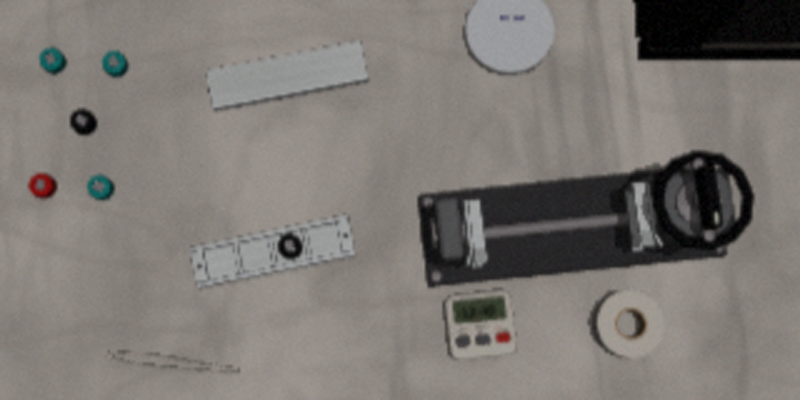

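Only one loose black specimen is present (crop (83,122)). Next I work out the poses from the corners.

Run:
```python
from h import *
p=robot.camera_params('top')
def c(pts,z): return np.array([ray(p,180+(u+.5)/2.5-.5,180+(v+.5)/2.5-.5,z)[:2] for u,v in pts])
for n,pts,z in(('full',[(191,248),(348,214),(354,250),(197,287)],.014),('spare',[(207,70),(361,41),(368,78),(214,109)],.014)):
    q=c(pts,z); d=(q[0]+q[3]-q[1]-q[2])/2
    print(n,q.mean(0).round(4),'len',np.linalg.norm(d).round(4),np.linalg.norm(q[0]-q[3]).round(4),'yaw of y axis',np.arctan2(-d[0],d[1]).round(3))
q=c([(418,196),(428,286),(725,254)],.01);print('base',q.round(4),np.linalg.norm(q[0]-q[1]),np.linalg.norm(q[2]-q[1])); d=q[1]-q[2];yw=np.arctan2(-d[0],d[1]);print('yaw',yw)
R=np.array([[np.cos(yw),-np.sin(yw)],[np.sin(yw),np.cos(yw)]])
o=q[1]-R@np.array([-.045,.122]);print('origin',o,'wheel',o+R@[0,-.123], q[0]-R@np.array([.045,.122]))
print('bar c',c([(707,197)],.146),'wheel rim',c([(703,200)],.118))
print('spec',ray(p,213,228.5,.012)[:2],'spec1',ray(p,295.5,278,.018)[:2],'j',robot.sense()['joint_pos'])
T=np.array(robot.camera_params('wrist')['world_to_cam']);print('wrist',-T[:3,:3].T@T[:3,3],T[2,:3],robot.camera_params('wrist')['fx'])
```

```text
full [0.4479 0.174 ] len 0.155 0.0381 yaw of y axis 0.219
spare [0.621  0.1604] len 0.1547 0.0401 yaw of y axis 0.19
base [[ 0.4999  0.0331]
 [ 0.4127  0.0246]
 [ 0.4423 -0.2605]] 0.08763448024389597 0.28664502508973316
yaw 0.10353251501237654
origin [ 0.47008224 -0.09212018] wheel [ 0.482794   -0.21446155] [ 0.46777936 -0.09285923]
bar c [[ 0.47939077 -0.20941256]] wheel rim [[ 0.48048925 -0.21332815]]
spec [0.5748066  0.36178402] spec1 [0.45122458 0.15739175] j [-1.15998652e+00  2.41329481e-01  3.85916419e-03  1.33521199e+00
 -4.72766252e-05  1.57079209e+00]
wrist [ 0.27237111 -0.42587799  0.37308026] [-0.28617451 -0.12260307 -0.95030134] 365.58432333217763
```

Emit:
jog_arm(motion="2.2 4.8 0 0 0 0.081 0.55;2.2 4.8 0 0 0 0.081 0.55;2.2 4.8 0 0 0 0.081 0.55;2.2 4.8 0 0 0 0.081 0.55;2.2 4.8 0 0 0 0.081 0.55;2.2 4.8 0 0 0 0.081 0.55;2.2 4.8 0 0 0 0.081 0.55;2.2 4.8 0 0 0 0.081 0.55;2.2 4.8 0 0 0 0.081 0.55;2.2 4.8 0 0 0 0.081 0.55;2.2 4.8 0 0 0 0.081 0.55;2.2 4.8 0 0 0 0.081 0.55", grip_force=40)

```text
time: 1.6
eef_pos: [0.4639, 0.1193, 0.2497]
ee_rot: [2.417, 2.007, -0.001]
ft_force: [0.6, 0.1, 0.2]
finger_gap: 0.0466
finger_force: 0.0
```

Emit:
jog_arm(motion="2.2 4.8 -2 0 0 0.081 0.55;2.2 4.8 -2 0 0 0.081 0.55;2.2 4.8 -2 0 0 0.081 0.55;2.2 4.8 -2 0 0 0.081 0.55;2.2 4.8 -2 0 0 0.081 0.55;0 0 0 0 0 0 0.55;0 0 0 0 0 0 0.55")

```text
time: 2.48
eef_pos: [0.573, 0.3572, 0.1489]
ee_rot: [-1.968, -2.448, 0.004]
ft_force: [0.3, -0.8, 0.7]
finger_gap: 0.0469
finger_force: 0.0
```

```bash
cat >> h.py <<'E'
def st():
    s=robot.sense(); from scipy.spatial.transform import Rotation as Ro
    R=Ro.from_rotvec(s['ee_rot']).as_matrix()
    print('t',round(s['time'],2),'tcp',s['eef_pos'].round(4),'psi',round(float(np.arctan2(R[1,1],R[0,1])),4),'tz',R[:,2].round(3),'gap',round(s['finger_gap'],4),'ff',round(s['finger_force'],1),'F',s['ft_force'].round(1),'j',s['joint_pos'].round(2))
    return s
def blobs(im,m,amin=200):
    cs,_=cv2.findContours(m.astype(np.uint8)*255,cv2.RETR_EXTERNAL,cv2.CHAIN_APPROX_NONE)
    return [(cv2.contourArea(c),)+cv2.minEnclosingCircle(c) for c in cs if cv2.contourArea(c)>amin]
E
python3 - <<'E'
from h import *
st(); im,p=snap('wrist','w1.png')
for b in blobs(im,im.max(2)<70): print(b, ray(p,*b[1],.01).round(4))
E
```

```text
t 2.48 tcp [0.573  0.3572 0.1489] psi 0.2169 tz [-0.002 -0.002 -1.   ] gap 0.0469 ff 0.0 F [ 0.3 -0.8  0.7] j [ 0.56  0.65  0.37  1.3  -0.    1.91]
(60021.0, (319.5, 391.0), 331.39752197265625) [0.6141 0.2127 0.01  ]
(849.5, (314.0, 224.0), 17.720144271850586) [0.5758 0.3612 0.01  ]
(262.5, (8.0, 240.0), 38.11833572387695) [0.3505 0.2986 0.01  ]
(9814.0, (621.2420043945312, 183.82359313964844), 96.47216796875) [0.7868 0.4387 0.01  ]
(1079.0, (606.3427734375, 21.689266204833984), 34.90065383911133) [0.7284 0.5321 0.01  ]
```

View pics/w1.png

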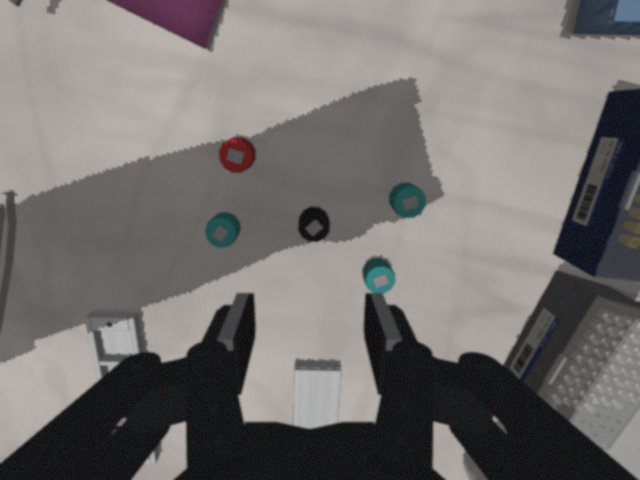

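The wrist view shows the black specimen at (314,224), clear of its neighbours. Going down to grasp it.

Emit:
jog_arm(motion="0.25 0.4 -4 0 0 0 0.55;0 0 -4 0 0 0 0.55;0 0 -2 0 0 0 0.55;0 0 -2 0 0 0 0.55;0 0 0 0 0 0 0.55;0 0 0 0 0 0 0.1;0 0 0 0 0 0 0.1;0 0 0 0 0 0 0.1;0 0 0 0 0 0 0.1;0 0 2 0 0 0 0.1;0 0 4 0 0 0 0.1;0 0 0 0 0 0 0.1", grip_force=40)

```text
time: 4.03
eef_pos: [0.5789, 0.3634, 0.0952]
ee_rot: [1.966, 2.447, 0.014]
ft_force: [-0.3, 0.1, 0.7]
finger_gap: 0.0211
finger_force: 39.2
```

Run:
```python
from h import *
st(); im,p=snap('wrist','w2.png'); print(proj(p,robot.sense()['eef_pos']))
im,p=snap('side','s2.png'); u,v=proj(p,robot.sense()['eef_pos']).astype(int)
a=cv2.imread('pics/s2.png')[v-50:v+50,u-60:u+60]
b=cv2.imread('pics/w2.png')[150:420,140:500]
o=np.zeros((540,800,3),np.uint8); o[:270,:360]=b; o[270:,:324]=cv2.resize(a,(324,270)); cv2.imwrite('pics/c2.png',o[:, :400])
```

```text
t 4.03 tcp [0.5789 0.3634 0.0952] psi 0.2171 tz [ 0.008  0.005 -1.   ] gap 0.0211 ff 39.2 F [-0.3  0.1  0.7] j [0.56 0.69 0.31 1.18 0.   1.91]
[309.76380592 333.34121435]
```

View pics/c2.png

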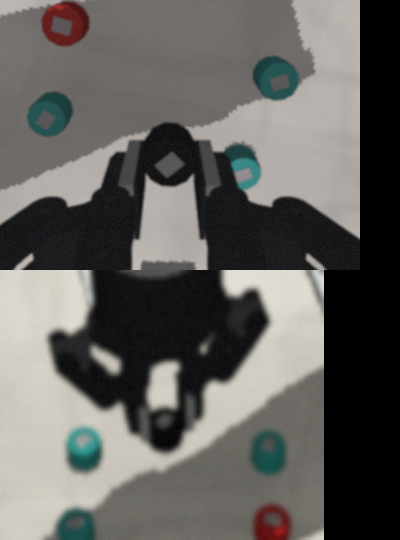

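Run:
```python
from h import *
e=robot.sense()['eef_pos'];p=robot.camera_params('wrist')
for dz in (-.012,-.009,-.006): print(dz,(ray(p,309,303,e[2]+dz)-e).round(4))
p2=robot.camera_params('side');u,v=proj(p2,e);print(u,v)
# side crop scale 2.7 ; specimen top centre at crop (163,420-270)
uu=int(u)-60+163/2.7;vv=int(v)-50+(422-270)/2.7
print(uu,vv)
for dz in (-.012,-.009,-.006): print((ray(p2,uu,vv,e[2]+dz)-e).round(4))
im=cv2.imread('pics/w2.png')[240:370,220:400];cv2.imwrite('pics/c2b.png',cv2.resize(im,None,fx=4,fy=4,interpolation=cv2.INTER_CUBIC))
```

```text
-0.012 [-0.0017  0.0065 -0.012 ]
-0.009 [-0.0021  0.0081 -0.009 ]
-0.006 [-0.0024  0.0097 -0.006 ]
289.51341663085293 355.8947732167229
289.3703703703704 361.2962962962963
[ 0.0007  0.0022 -0.012 ]
[ 0.0006  0.0044 -0.009 ]
[ 0.0006  0.0066 -0.006 ]
```

View pics/c2b.png

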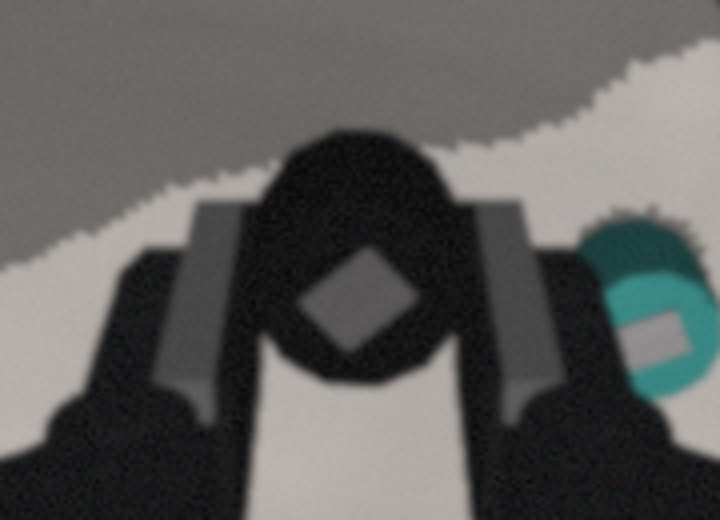

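Emit:
jog_arm(motion="-3.5 -3.5 0 0 0 0 0.1;-3.5 -3.5 0 0 0 0 0.1;-3.5 -3.5 0 0 0 0 0.1;-3.5 -3.5 0 0 0 0 0.1;0 0 0 0 0 0 0.1;0 0 0 0 0 0 0.1;0 0 0 0 0 0 0.1")

```text
time: 5.0
eef_pos: [0.4375, 0.2225, 0.0901]
ee_rot: [1.967, 2.449, 0.002]
ft_force: [0.6, 0.5, -0.7]
finger_gap: 0.021
finger_force: 39.3
```

Run:
```python
from h import *
st(); im,p=snap('wrist','w3.png')
```

```text
t 5.0 tcp [0.4375 0.2225 0.0901] psi 0.2174 tz [ 0.001  0.001 -1.   ] gap 0.021 ff 39.3 F [ 0.6  0.5 -0.7] j [ 0.47  0.35 -0.28  0.93  0.    1.82]
```

View pics/w3.png

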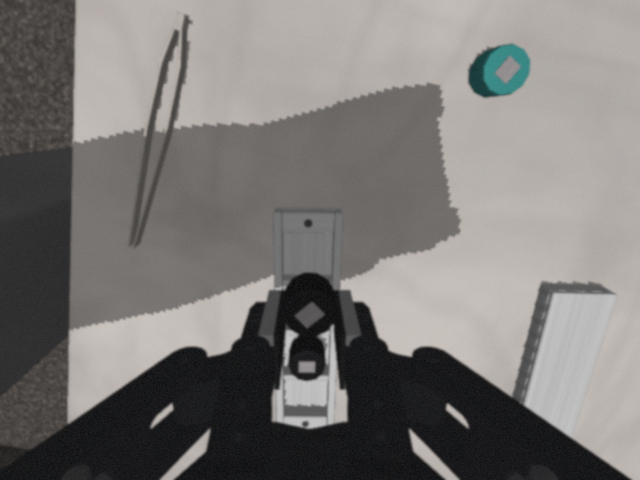

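Wrist view: the tray's far end edge runs from (275,209) to (342,209), and the held specimen's face is at about (309,303).

Run:
```python
from h import *
e=robot.sense()['eef_pos'];p=robot.camera_params('wrist')
A,B=ray(p,275,209,.014),ray(p,342,209,.014);m=(A+B)/2
d=np.array([-np.sin(.219),np.cos(.219),0])
print('end',A,B,np.linalg.norm(A-B),'pocket',m-.027*d,'centre',m-.078*d)
print('pocket by centre',np.array([.4479,.174,0])+.051*d)
for dz in(-.009,-.012): print('spec',ray(p,309,302,e[2]+dz),(ray(p,309,302,e[2]+dz)-e).round(4))
```

```text
end [0.41165974 0.24880075 0.014     ] [0.44838305 0.25692369 0.014     ] 0.037610951099123206 pocket [0.43588725 0.22650711 0.014     ] centre [0.44696718 0.17672524 0.014     ]
pocket by centre [0.43682007 0.22378187 0.        ]
spec [0.43513847 0.2310772  0.0810081 ] [-0.0022  0.0085 -0.009 ]
spec [0.43548528 0.22950589 0.0780081 ] [-0.0018  0.007  -0.012 ]
```

Emit:
jog_arm(motion="0 -0.25 -1.5 0 0 0 0.1;0 0 -2 0 0 0 0.1;0 0 -1 0 0 0 0.1;0 0 -0.5 0 0 0 0.1;0 0 -0.3 0 0 0 0.1;0 0 0 0 0 0 0.1;0 0 0 0 0 0 0.1")

```text
time: 5.92
eef_pos: [0.4363, 0.2191, 0.0372]
ee_rot: [1.968, 2.449, 0.0]
ft_force: [0.6, 1.0, -0.5]
finger_gap: 0.0209
finger_force: 39.7
```

Emit:
jog_arm(motion="0 0 -0.2 0 0 0 0.1;0 0 -0.2 0 0 0 0.1;0 0 0 0 0 0 0.1")

```text
time: 6.3
eef_pos: [0.4367, 0.219, 0.0359]
ee_rot: [1.967, 2.447, 0.002]
ft_force: [-5.8, -3.2, 21.2]
finger_gap: 0.0209
finger_force: 42.1
```

Emit:
jog_arm(motion="0 0 0.1 0 0 0 0.4;0 0 0 0 0 0 0.4;0 0 0 0 0 0 0.4;0 0 3 0 0 0 0.4;0 0 5 0 0 0 0.4;0 0 5 0 0 0 0.6;1 -5 4 0 0 0 0.6;0 0 0 0 0 0 0.6;0 0 0 0 0 0 0.6")

```text
time: 7.42
eef_pos: [0.4454, 0.1708, 0.2017]
ee_rot: [-1.968, -2.447, 0.001]
ft_force: [-0.1, 0.2, -0.3]
finger_gap: 0.0516
finger_force: 0.0
```

Run:
```python
from h import *
st(); im,p=snap('wrist','w4.png')
a,_=snap('top','t4.png')
for b in blobs(im,im.max(2)<60): print(np.round(b[0]),np.round(b[1],1),round(b[2],1),ray(p,*b[1],.0235).round(4))
```

```text
t 7.42 tcp [0.4454 0.1708 0.2017] psi 0.2163 tz [-0.001 -0.    -1.   ] gap 0.0516 ff 0.0 F [-0.1  0.2 -0.3] j [ 0.37  0.22 -0.15  1.2   0.    1.72]
60009.0 [319. 451.] 320.2 [ 0.5105 -0.0812  0.0235]
520.0 [311.5 230.8] 14.3 [0.4488 0.1585 0.0235]
573.0 [311.9 155.4] 14.5 [0.4353 0.2209 0.0235]
23786.0 [ 76. 225.] 139.2 [0.2498 0.1196 0.0235]
```

View pics/w4.png

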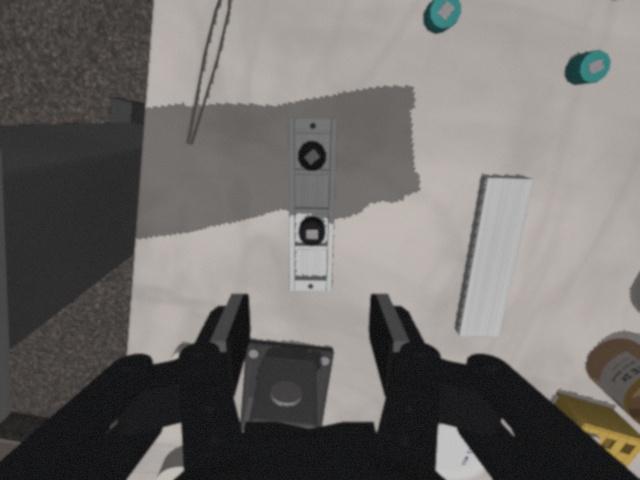

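Both specimens are seated sample side up, at (312,155) and (311,231). The spare tray's corners are about (485,175), (531,179), (498,335) and (457,333).

```bash
cat >> h.py <<'E'
def rect(p,q,z):
    q=np.array([ray(p,u,v,z)[:2] for u,v in q]); d=(q[0]+q[1]-q[2]-q[3])/2
    print('c',q.mean(0).round(4),'L',np.linalg.norm(d).round(4),'W',np.linalg.norm(q[0]-q[1]).round(4),np.linalg.norm(q[2]-q[3]).round(4),'yaw',np.arctan2(-d[0],d[1]).round(3))
E
python3 - <<'E'
from h import *
p=robot.camera_params('wrist')
im=cv2.imread('pics/w4.png')
rect(p,[(290,119),(335,119),(332,291),(289,291)],.014)
rect(p,[(485,176),(531,179),(498,335),(457,333)],.014)
# sub-pixel: threshold masks + minAreaRect for both trays in top view
a=cv2.imread('pics/t4.png');pt=robot.camera_params('top')
o=np.hstack([cv2.resize(im[100:300,270:350],None,fx=3,fy=3),cv2.resize(im[165:345,440:540],(333,600))]);cv2.imwrite('pics/c4.png',o)
E
```

```text
c [0.4453 0.1731] L 0.1539 W 0.0364 0.0404 yaw 0.209
c [0.616  0.1631] L 0.1529 W 0.0394 0.0404 yaw 0.192
```

View pics/c4.png

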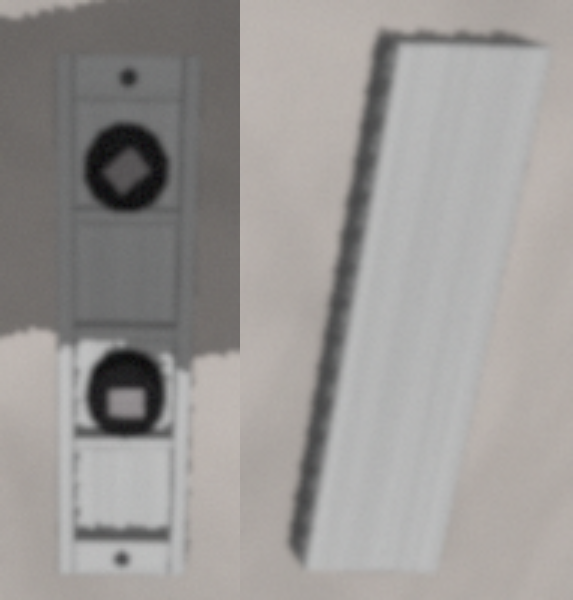

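Emit:
jog_arm(motion="4.4 -0.2 0 0 0 -0.013 0.8;4.4 -0.2 0 0 0 -0.013 0.8;4.4 -0.2 -3 0 0 0 0.8;4.2 -0.3 -5 0 0 0 0.8;0 0 -4 0 0 0 0.8;0 0 -3 0 0 0 0.8;0 0 -2 0 0 0 0.8;0 0 0 0 0 0 0.8;0 0 0 0 0 0 0.8")

```text
time: 8.65
eef_pos: [0.6178, 0.1627, 0.0346]
ee_rot: [-1.998, -2.424, 0.0]
ft_force: [-0.5, 0.2, 0.4]
finger_gap: 0.0683
finger_force: 0.0
```

Run:
```python
from h import *
st(); im,p=snap('wrist','w5.png')
a=cv2.imread('pics/w5.png'); cv2.imwrite('pics/c5.png',a[60:460,120:520])
```

```text
t 8.65 tcp [0.6178 0.1627 0.0346] psi 0.1919 tz [-0. -0. -1.] gap 0.0683 ff 0.0 F [-0.5  0.2  0.4] j [0.26 0.67 0.09 1.   0.   1.64]
```

View pics/c5.png

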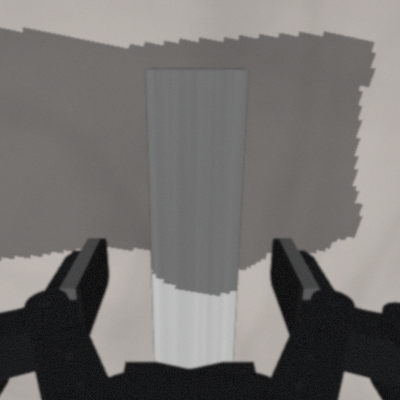

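The tray lies between the fingers and is aligned with them; its end edge runs from (267,129) to (368,129).

Run:
```python
from h import *
p=robot.camera_params('wrist');e=robot.sense()['eef_pos']
m=(ray(p,267,129,.014)+ray(p,368,129,.014))/2;d=np.array([-np.sin(.192),np.cos(.192),0]);n=np.array([np.cos(.192),np.sin(.192),0])
print(m,(m-e)@d,(m-e)@n)
```

```text
[0.60684452 0.23771204 0.014     ] 0.07588263569370426 0.0029324618706480367
```

Emit:
jog_arm(motion="0 0 -1 0 0 0 0.8;0 0 -0.4 0 0 0 0.8;0 0 0 0 0 0 0.8;0 0 0 0 0 0 0.3;0 0 0 0 0 0 0.3;0 0 0 0 0 0 0.3;0 0 0 0 0 0 0.3;0 0 0 0 0 0 0.3;0 0 3 0 0 0 0.3;0 0 4 0 0 0 0.3;0 0 0 0 0 0 0.3", grip_force=60)

```text
time: 10.07
eef_pos: [0.6201, 0.1626, 0.0937]
ee_rot: [1.997, 2.421, 0.008]
ft_force: [1.0, 0.4, -1.2]
finger_gap: 0.0383
finger_force: 61.7
```

Emit:
jog_arm(motion="-4.3 0.3 0 0 0 0.012 0.3;-4.3 0.3 0 0 0 0.012 0.3;-4.3 0.3 0 0 0 0 0.3;-4.2 0.3 0 0 0 0 0.3;0 0 -1 0 0 0 0.3;0 0 -1 0 0 0 0.3;0 0 0 0 0 0 0.3;0 0 0 0 0 0 0.3")

```text
time: 11.08
eef_pos: [0.4478, 0.1739, 0.0704]
ee_rot: [-1.971, -2.446, 0.0]
ft_force: [-0.5, -0.1, -1.1]
finger_gap: 0.0383
finger_force: 61.6
```

Run:
```python
from h import *
st(); im,p=snap('wrist','w6.png')
a=cv2.imread('pics/w6.png'); cv2.imwrite('pics/c6.png',cv2.resize(a[60:300,200:440],None,fx=2.5,fy=2.5,interpolation=cv2.INTER_CUBIC))
```

```text
t 11.07 tcp [0.4478 0.1739 0.0704] psi 0.2143 tz [-0. -0. -1.] gap 0.0383 ff 61.6 F [-0.5 -0.1 -1.1] j [ 0.37  0.36 -0.33  0.87 -0.    1.73]
```

View pics/c6.png

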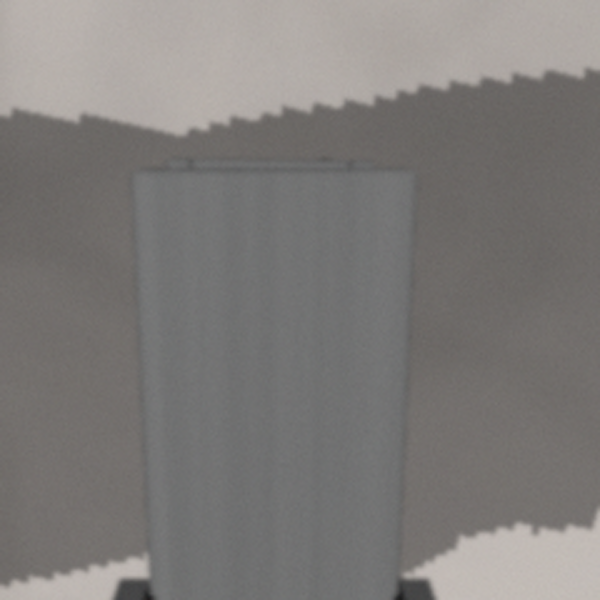

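Crop: the held tray's end edge is at row 170 (columns 133–415). Just beyond it the lower tray's end shows at row 158 (columns 165–375).

Run:
```python
from h import *
p=robot.camera_params('wrist');e=robot.sense()['eef_pos'];y=.2143
d=np.array([-np.sin(y),np.cos(y),0]);n=np.array([np.cos(y),np.sin(y),0])
f=lambda c,r,z:ray(p,200+c/2.5,60+r/2.5,z)-e
for nm,a,b,r,z in(('held',133,415,170,.0638),('low',165,375,158,.014)):
    A,B=f(a,r,z),f(b,r,z);print(nm,np.linalg.norm(A-B).round(4),'along',((A+B)/2@d).round(4),'across',((A+B)/2@n).round(4))
```

```text
held 0.0387 along 0.0767 across -0.0001
low 0.0396 along 0.0775 across -0.0008
```

Emit:
jog_arm(motion="-0.05 0.05 -1 0 0 0 0.3;0 0 -1 0 0 0 0.3;0 0 -0.5 0 0 0 0.3;0 0 -0.3 0 0 0 0.3;0 0 -0.3 0 0 0 0.3;0 0 0 0 0 0 0.3")

```text
time: 11.88
eef_pos: [0.4464, 0.1745, 0.0397]
ee_rot: [-1.97, -2.447, 0.0]
ft_force: [0.2, -0.6, -1.3]
finger_gap: 0.0379
finger_force: 61.7
```

Emit:
jog_arm(motion="0 0 -0.2 0 0 0 0.3;0 0 -0.2 0 0 0 0.3;0 0 0 0 0 0 0.3")

```text
time: 12.25
eef_pos: [0.4464, 0.1745, 0.0356]
ee_rot: [-1.97, -2.447, 0.0]
ft_force: [-0.4, -0.3, -1.3]
finger_gap: 0.0382
finger_force: 61.6
```

Emit:
jog_arm(motion="0 0 -0.1 0 0 0 0.3;0 0 0 0 0 0 0.65;0 0 0 0 0 0 0.65;0 0 0 0 0 0 0.65;0 0 -0.7 0 0 0 0.65;0 0 -0.7 0 0 0 0.65;0 0 0 0 0 0 0.65;0 0 0 0 0 0 0.3;0 0 0 0 0 0 0.3;0 0 0 0 0 0 0.3;0 0 0 0 0 0 0.3;0 0 0 0 0 0 0.3", grip_force=80)

```text
time: 13.75
eef_pos: [0.4464, 0.1745, 0.0209]
ee_rot: [-1.97, -2.447, 0.0]
ft_force: [-0.6, 0.0, 1.1]
finger_gap: 0.0387
finger_force: 81.1
```

Emit:
jog_arm(motion="0 0 1 0 0 0 0.3;0 0 2 0 0 0 0.3;0 0 4 0 0 0 0.3;0 0 4 0 0 0 0.3;0 0 0 0 0 0 0.3;0 0 0 0 0 0 0.3")

```text
time: 14.5
eef_pos: [0.4458, 0.1742, 0.1301]
ee_rot: [-1.97, -2.447, 0.002]
ft_force: [-0.0, 0.1, -3.0]
finger_gap: 0.0389
finger_force: 81.2
```

Run:
```python
from h import *
st(); im,p=snap('wrist','w7.png'); im,q=snap('side','s7.png')
u,v=proj(q,robot.sense()['eef_pos']).astype(int); print(u,v)
a=cv2.imread('pics/w7.png')[60:360,180:480];b=cv2.imread('pics/s7.png')[v-40:v+60,u-50:u+50]
cv2.imwrite('pics/c7.png',cv2.resize(np.hstack([a,cv2.resize(b,(300,300))]),(800,400)))
```

```text
t 14.5 tcp [0.4458 0.1742 0.1301] psi 0.215 tz [-0.001 -0.    -1.   ] gap 0.0389 ff 81.2 F [-0.   0.1 -3. ] j [ 0.37  0.29 -0.26  1.02 -0.    1.73]
355 259
```

View pics/c7.png

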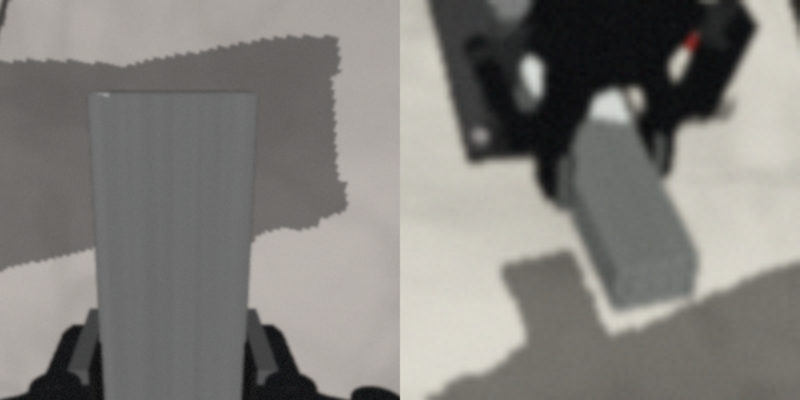

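The pair is held together: the load is 3 N and the side view shows one 28 mm block. Moving it to in front of the cradle.

Emit:
jog_arm(motion="-0.9 -4.6 0 0 0 -0.0186 0.3;-0.9 -4.6 0 0 0 -0.0186 0.3;-0.9 -4.6 0 0 0 -0.0186 0.3;-0.8 -4.6 0 0 0 -0.0186 0.3;-0.8 -4.5 0 0 0 -0.0186 0.3;-0.8 -4.5 0 0 0 -0.0186 0.3;0 0 -3 0 0 0 0.3;0 0 -2 0 0 0 0.3;0 0 0 0 0 0 0.3;0 0 0 0 0 0 0.3")

```text
time: 15.85
eef_pos: [0.3954, -0.0994, 0.0807]
ee_rot: [-2.103, -2.333, 0.001]
ft_force: [0.1, -1.1, -2.6]
finger_gap: 0.0391
finger_force: 81.4
```

Run:
```python
from h import *
st(); im,p=snap('wrist','w8.png')
a=cv2.imread('pics/w8.png')[0:400,100:640]
b=cv2.imread('pics/top0.png')[232:298,342:486]
b=cv2.resize(b,(576,264),interpolation=cv2.INTER_CUBIC)
o=np.zeros((600,800,3),np.uint8);o[:264,:576]=np.clip(b*1.8,0,255);a2=cv2.resize(a,(454,336));o[264:,:454]=a2;cv2.imwrite('pics/c8.png',o)
```

```text
t 15.85 tcp [ 0.3954 -0.0994  0.0807] psi 0.1037 tz [-0.001  0.    -1.   ] gap 0.0391 ff 81.4 F [ 0.1 -1.1 -2.6] j [-0.25  0.23 -0.5   0.84 -0.    1.22]
```

View pics/c8.png

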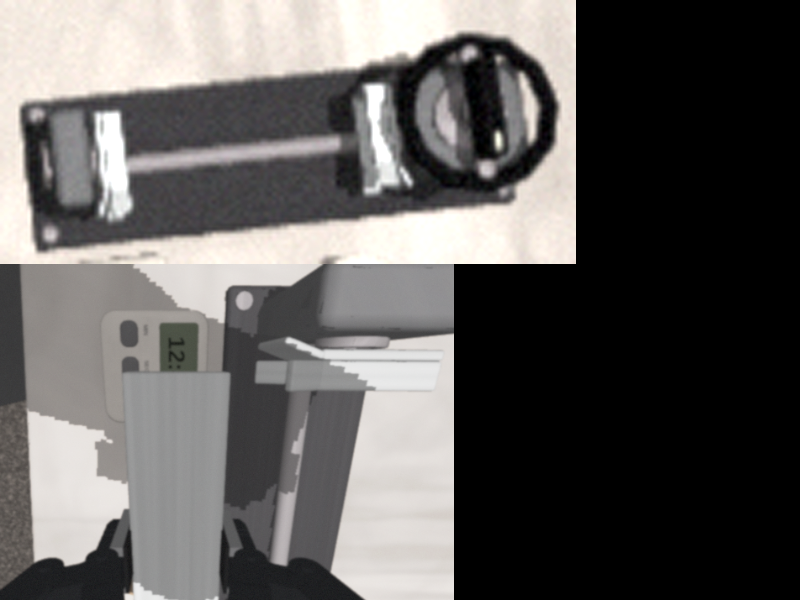

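Wrist view: the pair's end is at composite row 373, and the left cheek's flanges span rows 350–390. The top crop shows the cheeks' inner edges at about (129,163) and (362,139). Checking these against the given sizes.

Run:
```python
from h import *
pt=robot.camera_params('top');p=robot.camera_params('wrist');e=robot.sense()['eef_pos'];y=.1035
o=np.array([.469,-.0925]);d=np.array([-np.sin(y),np.cos(y)]);n=np.array([np.cos(y),np.sin(y)])
ff=lambda X:np.array([(X[:2]-o)@n,(X[:2]-o)@d]).round(4)
T=lambda c,r,z:ray(pt,342+(c+.5)/4-.5,232+(r+.5)/4-.5,z)
for z in(.081,.085):
  print('top',z,ff(T(129,163,z)),ff(T(362,139,z)))
for c,r in((27,103),(37,250),(513,197)): print('base',ff(T(c,r,.01)))
print('screws',ff(T(38,115,.01)),ff(T(50,233,.01)),'bar ends z146',ff(T(480,58,.146)),ff(T(490,155,.146)),'rim top,bot,l,r z118',ff(T(477,35,.118)),ff(T(478,190,.118)),ff(T(400,112,.118)),ff(T(556,110,.118)))
W=lambda c,r,z:ray(p,100+c/.841,(r-264)/.841,z)
for nm,c,r in(('r350',390,350),('r362',390,362),('r390',390,390)):
  for z in(.047,.049,.081,.084): print(nm,z,ff(W(c,r,z)))
print('pair end',ff(W(124,373,e[2]+.007)),ff(W(230,373,e[2]+.007)),'tcp',ff(e))
print('screw w',ff(W(244,301,.01)),'stop end x',ff(W(441,370,.05)),ff(W(441,355,.083)))
```

```text
top 0.081 [-0.0047  0.0684] [-0.0053 -0.0647]
top 0.085 [-0.0051  0.0688] [-0.0057 -0.0638]
base [0.0451 0.118 ]
base [-0.0439  0.1223]
base [-0.0429 -0.165 ]
screws [0.0371 0.1122] [-0.0347  0.1134] bar ends z146 [ 0.0251 -0.1196] [-0.0275 -0.1169] rim top,bot,l,r z118 [ 0.0417 -0.1279] [-0.0435 -0.1153] [ 0.0037 -0.0794] [-0.0045 -0.1645]
r350 0.047 [0.0296 0.0866]
r350 0.049 [0.0283 0.0865]
r350 0.081 [0.0074 0.0854]
r350 0.084 [0.0054 0.0852]
r362 0.047 [0.0308 0.0811]
r362 0.049 [0.0295 0.0811]
r362 0.081 [0.0083 0.081 ]
r362 0.084 [0.0063 0.081 ]
r390 0.047 [0.0337 0.0678]
r390 0.049 [0.0323 0.0679]
r390 0.081 [0.0106 0.0706]
r390 0.084 [0.0085 0.0708]
pair end [-0.0927  0.0772] [-0.054   0.0772] tcp [-0.0734  0.0007]
screw w [-0.035   0.1141] stop end x [0.0542 0.0774] [0.0255 0.0835]
```

Emit:
jog_arm(motion="0 0.15 -0.87 0 0 0 0.3;0 0 0 0 0 0 0.3;1.5 0.155 0 0 0 0 0.3;1 0.103 0 0 0 0 0.3;1 0.103 0 0 0 0 0.3;0.5 0.052 0 0 0 0 0.3;0 0 0 0 0 0 0.3;0 0 0 0 0 0 0.3")

```text
time: 16.9
eef_pos: [0.435, -0.0938, 0.0719]
ee_rot: [-2.103, -2.333, 0.001]
ft_force: [-0.4, -0.1, -2.4]
finger_gap: 0.0388
finger_force: 81.4
```

```bash
cat >> h.py <<'E'
def fx(o=(.469,-.0925),y=.1035):
    d=np.array([-np.sin(y),np.cos(y)]);n=np.array([np.cos(y),np.sin(y)]);e=robot.sense()['eef_pos'][:2]-np.array(o)
    print('fix',(e@n).round(4),(e@d).round(4))
E
python3 -c "
from h import *
st();fx()"
```

```text
t 16.9 tcp [ 0.435  -0.0938  0.0719] psi 0.1033 tz [-0.001  0.    -1.   ] gap 0.0388 ff 81.4 F [-0.4 -0.1 -2.4] j [-0.21  0.3  -0.42  0.85 -0.    1.26]
fix -0.034 0.0022
```

Emit:
jog_arm(motion="0.7 0.073 0 0 0 0 0.3;0.7 0.073 0 0 0 0 0.3;0.7 0.073 0 0 0 0 0.3;0.5 0.052 0 0 0 0 0.3;0.3 0.031 0 0 0 0 0.3;0 0 0 0 0 0 0.3;0 0 0 0 0 0 0.3")

```text
time: 17.77
eef_pos: [0.4642, -0.0908, 0.072]
ee_rot: [-2.103, -2.333, 0.0]
ft_force: [0.5, 0.7, -4.0]
finger_gap: 0.0388
finger_force: 81.4
```

Emit:
jog_arm(motion="0.2 0.021 0 0 0 0 0.3;0.2 0.021 0 0 0 0 0.3;0 0 0 0 0 0 0.3")

```text
time: 18.15
eef_pos: [0.4682, -0.0905, 0.072]
ee_rot: [-2.104, -2.333, 0.001]
ft_force: [-1.3, 0.2, -3.8]
finger_gap: 0.0384
finger_force: 81.4
```

Emit:
jog_arm(motion="0.15 0.015 0 0 0 0 0.3;0.15 0.015 0 0 0 0 0.3;0 0 0 0 0 0 0.3")

```text
time: 18.52
eef_pos: [0.4685, -0.0903, 0.0715]
ee_rot: [-2.102, -2.329, 0.007]
ft_force: [-7.5, -0.8, 1.1]
finger_gap: 0.0389
finger_force: 81.8
```

```bash
python3 -c "
from h import *
st();fx();im,p=snap('wrist','w9.png')"
```

```text
t 18.52 tcp [ 0.4685 -0.0903  0.0715] psi 0.1023 tz [-0.006 -0.001 -1.   ] gap 0.0389 ff 81.8 F [-7.5 -0.8  1.1] j [-0.19  0.36 -0.34  0.88 -0.    1.28]
fix -0.0002 0.0022
```

Emit:
jog_arm(motion="-0.25 -0.02 0.05 0 0 0 0.3;0 0 0 0 0 0 0.75;0 0 0 0 0 0 0.75;0 0 0 0 0 0 0.75;0 0 0 0 0 0 0.75;0 0 2 0 0 0 0.75;0 0 5 0 0 0 0.75;0 0 5 0 0 0 0.75;0 0 2 0 0 0 0.6;0 0 0 0 0 0 0.6")

```text
time: 19.82
eef_pos: [0.4703, -0.0905, 0.2144]
ee_rot: [2.101, 2.33, 0.004]
ft_force: [0.4, 0.6, -0.7]
finger_gap: 0.0512
finger_force: 0.0
```

Emit:
jog_arm(motion="0.15 -1.4 0 0 0 0.175 0.6;0.15 -1.4 0 0 0 0.175 0.6;0.15 -1.4 0 0 0 0.175 0.6;0.15 -1.4 0 0 0 0.175 0.6;0.15 -1.4 0 0 0 0.175 0.6;0.15 -1.4 0 0 0 0.175 0.6;0.15 -1.4 0 0 0 0.175 0.6;0.15 -1.4 0 0 0 0.175 0.6;0.3 -1.1 0 0 0 0.172 0.6;0 0 0 0 0 0 0.6;0 0 0 0 0 0 0.6")

```text
time: 21.2
eef_pos: [0.4834, -0.2128, 0.2114]
ee_rot: [0.161, -3.136, -0.002]
ft_force: [0.7, -0.1, 0.0]
finger_gap: 0.0511
finger_force: 0.0
```

Run:
```python
from h import *
s=st();fx();im,p=snap('wrist','w10.png')
print(proj(p,[.4816,-.2136,.146]))
# dark bar mask near expected
u,v=proj(p,[.4816,-.2136,.146]).astype(int)
y=.1035;d=np.array([-np.sin(y),np.cos(y),0]);n=np.array([np.cos(y),np.sin(y),0])
for f in(-.028,.028):print(proj(p,np.array([.4816,-.2136,.146])+f*n))
cv2.imwrite('pics/c10.png',np.vstack([cv2.resize(cv2.imread('pics/w10.png')[100:440,100:540],(388,300)),cv2.resize(cv2.imread('pics/w9.png')[60:400,100:540],(388,300))]))
t,pt=snap('top','t10.png')
```

```text
t 21.2 tcp [ 0.4834 -0.2128  0.2114] psi 1.6731 tz [-0.002  0.001 -1.   ] gap 0.0511 ff 0.0 F [ 0.7 -0.1  0. ] j [-0.41  0.32  0.01  1.26  0.   -0.52]
fix 0.0018 -0.1211
[307.0519774  264.20485329]
[306.94857613 215.69769774]
[307.14699708 308.78007565]
```

View pics/c10.png

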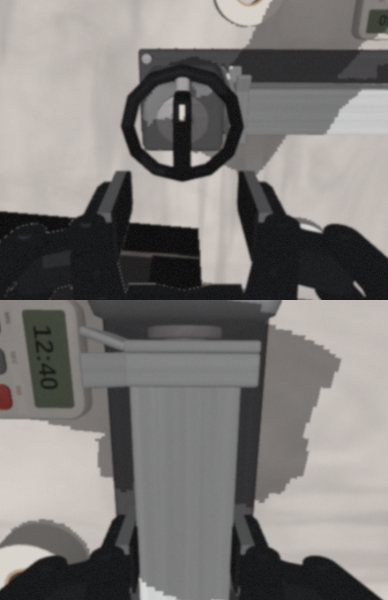

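Wrist view: the handwheel rim is centred at about (307,239) with its bar upright along column 306. The lower half shows the pair seated under the cheek.

Run:
```python
from h import *
p=robot.camera_params('wrist');o=np.array([.469,-.0925]);y=.1035;d=np.array([-np.sin(y),np.cos(y)]);n=np.array([np.cos(y),np.sin(y)])
for u,v,z in((306.9,239.5,.115),(306.4,247,.146),(306.4,204,.146),(306.4,290,.146)):
    X=ray(p,u,v,z);print(X.round(4),((X[:2]-o)@n).round(4),((X[:2]-o)@d).round(4))
```

```text
[ 0.4777 -0.2143  0.115 ] -0.0039 -0.1221
[ 0.4718 -0.215   0.146 ] -0.0099 -0.1222
[ 0.4477 -0.2175  0.146 ] -0.0341 -0.1221
[ 0.4978 -0.2124  0.146 ] 0.0163 -0.1222
```

Emit:
jog_arm(motion="-0.3 -0.13 -2 0 0 0 0.6;0 0 -3 0 0 0 0.6;0 0 -1.5 0 0 0 0.6;0 0 -0.6 0 0 0 0.6;0 0 0 0 0 0 0.6;0 0 0 0 0 0 0.6;0 0 0 0 0 0 0;0 0 0 0 0 0 0;0 0 0 0 0 0 0;0 0 0 0 0 0 0;0 0 0 0 0 0 0", grip_force=60)

```text
time: 22.68
eef_pos: [0.4812, -0.2147, 0.1421]
ee_rot: [-0.164, 3.137, -0.0]
ft_force: [0.0, 1.3, 4.8]
finger_gap: 0.0104
finger_force: 59.5
```

Emit:
jog_arm(motion="0 0 0.1 0 0 -0.1 0;0 0 0 0 0 -0.12 0;0 0 0 0 0 -0.12 0;0 0 0 0 0 -0.12 0;0 0 0 0 0 0 0")

```text
time: 23.3
eef_pos: [0.4811, -0.215, 0.1422]
ee_rot: [0.554, 3.092, -0.001]
ft_force: [1.5, -2.0, -0.8]
finger_gap: 0.0108
finger_force: 58.8
```

```bash
python3 -c "
from h import *
s=st();fx();print(s['wrist_torque'])"
```

```text
t 23.3 tcp [ 0.4811 -0.215   0.1422] psi 1.2164 tz [-0.    -0.001 -1.   ] gap 0.0108 ff 58.8 F [ 1.5 -2.  -0.8] j [-0.42  0.36 -0.11  1.09 -0.   -0.07]
fix -0.0006 -0.1231
[-0.36583205 -0.30553806 -0.25201545]
```

Emit:
jog_arm(motion="0 0 0 0 0 -0.17 0;0 0 0 0 0 -0.17 0;0 0 0 0 0 -0.17 0;0 0 0 0 0 -0.17 0;0 0 0 0 0 -0.17 0;0 0 0 0 0 -0.17 0;0 0 0 0 0 -0.17 0;0 0 0 0 0 -0.17 0;0 0 0 0 0 -0.17 0;0 0 0 0 0 -0.17 0;0 0 0 0 0 -0.17 0;0 0 0 0 0 -0.17 0")

```text
time: 24.8
eef_pos: [0.4797, -0.2153, 0.1422]
ee_rot: [2.927, 1.14, -0.005]
ft_force: [-2.1, -2.9, 1.3]
finger_gap: 0.011
finger_force: 59.2
```

Emit:
jog_arm(motion="0 0 0 0 0 -0.15 0;0 0 0 0 0 -0.15 0;0 0 0 0 0 -0.15 0;0 0 0 0 0 -0.12 0;0 0 0 0 0 -0.07 0;0 0 0 0 0 0 0;0 0 0 0 0 0 0")

```text
time: 25.68
eef_pos: [0.4795, -0.2148, 0.1422]
ee_rot: [3.137, 0.169, -0.005]
ft_force: [-4.9, -2.2, 2.0]
finger_gap: 0.0104
finger_force: 59.3
```

```bash
python3 -c "
from h import *
s=st();fx();print(s['wrist_torque'])"
```

```text
t 25.68 tcp [ 0.4795 -0.2148  0.1422] psi -1.4631 tz [-0.003 -0.    -1.   ] gap 0.0104 ff 59.3 F [-4.9 -2.2  2. ] j [-0.42  0.36 -0.12  1.09 -0.    2.61]
fix -0.0022 -0.1228
[-0.4432016   0.95170094 -0.12760615]
```

Emit:
jog_arm(motion="0 0 0 0 0 -0.04 0;0 0 0 0 0 -0.04 0;0 0 0 0 0 0 0;0 0 0 0 0 0 0")

```text
time: 26.18
eef_pos: [0.4795, -0.2148, 0.1422]
ee_rot: [3.14, 0.052, -0.006]
ft_force: [-5.6, -3.2, 2.6]
finger_gap: 0.0111
finger_force: 78.5
```

```bash
python3 -c "
from h import *
s=st();fx();print(s['wrist_torque'])"
```

```text
t 26.18 tcp [ 0.4795 -0.2148  0.1422] psi -1.5374 tz [-0.004 -0.001 -1.   ] gap 0.0111 ff 78.5 F [-5.6 -3.2  2.6] j [-0.42  0.36 -0.12  1.09 -0.    2.69]
fix -0.0022 -0.1227
[-0.66201708  1.17304668  1.79827915]
```

Emit:
jog_arm(motion="0 0 0 0 0 0.06 0;0 0 0 0 0 0 0.6;0 0 0 0 0 0 0.6;0 0 0 0 0 0 0.6;0 0 0 0 0 0 0.6;0 0 3 0 0 0 0.6;0 0 4.3 0 0 0 0.6;0 0 0 0 0 0 0.6")

```text
time: 27.18
eef_pos: [0.4833, -0.2156, 0.2195]
ee_rot: [3.135, 0.135, 0.012]
ft_force: [1.1, -0.2, 0.3]
finger_gap: 0.0515
finger_force: 0.0
```

Emit:
jog_arm(motion="-0.12 1.37 0 0 0 0.1757 0.75;-0.12 1.37 0 0 0 0.1757 0.75;-0.12 1.37 0 0 0 0.1757 0.75;-0.12 1.37 0 0 0 0.1757 0.75;-0.12 1.37 0 0 0 0.1757 0.75;-0.12 1.37 0 0 0 0.1757 0.75;-0.12 1.37 0 0 0 0.1757 0.75;-0.12 1.37 0 0 0 0.1757 0.75;-0.12 1.37 0 0 0 0.1757 0.75;0 0 0 0 0 0 0.75;0 0 0 0 0 0 0.75")

```text
time: 28.55
eef_pos: [0.47, -0.0916, 0.2151]
ee_rot: [-2.114, -2.323, 0.001]
ft_force: [0.7, 0.0, 0.4]
finger_gap: 0.0639
finger_force: 0.0
```

Run:
```python
from h import *
s=st();fx();im,p=snap('wrist','w11.png')
# bright-ness profile across (row through where pair should show): pair top z .077
y=.1035;n=np.array([np.cos(y),np.sin(y),0]);d=np.array([-np.sin(y),np.cos(y),0]);o=np.array([.4689,-.0913,.077])
g=im.max(2).astype(int)
for yy in (.03,.05,.065):
    print(yy,[g[int(v),int(u)] for u,v in (proj(p,o+yy*d+k*.004*n) for k in range(-12,13))])
t,pt=snap('top','t11.png')
```

```text
t 28.55 tcp [ 0.47   -0.0916  0.2151] psi 0.0943 tz [-0.001 -0.    -1.   ] gap 0.0639 ff 0.0 F [0.7 0.  0.4] j [-0.19  0.22 -0.12  1.24 -0.    1.28]
fix 0.0011 0.0008
0.03 [np.int64(190), np.int64(188), np.int64(184), np.int64(147), np.int64(44), np.int64(44), np.int64(48), np.int64(114), np.int64(123), np.int64(120), np.int64(116), np.int64(119), np.int64(121), np.int64(118), np.int64(120), np.int64(119), np.int64(123), np.int64(53), np.int64(46), np.int64(50), np.int64(49), np.int64(95), np.int64(117), np.int64(117), np.int64(115)]
0.05 [np.int64(177), np.int64(181), np.int64(182), np.int64(135), np.int64(49), np.int64(44), np.int64(48), np.int64(112), np.int64(123), np.int64(122), np.int64(119), np.int64(121), np.int64(121), np.int64(119), np.int64(118), np.int64(119), np.int64(124), np.int64(62), np.int64(49), np.int64(50), np.int64(50), np.int64(99), np.int64(114), np.int64(113), np.int64(111)]
0.065 [np.int64(123), np.int64(91), np.int64(109), np.int64(99), np.int64(48), np.int64(46), np.int64(44), np.int64(107), np.int64(125), np.int64(123), np.int64(120), np.int64(123), np.int64(123), np.int64(120), np.int64(121), np.int64(122), np.int64(123), np.int64(54), np.int64(47), np.int64(47), np.int64(45), np.int64(101), np.int64(114), np.int64(116), np.int64(113)]
```

Emit:
jog_arm(motion="-0.15 0.05 -4 0 0 0.009 0.75;0 0 -4 0 0 0 0.75;0 0 -3 0 0 0 0.75;0 0 -2 0 0 0 0.75;0 0 -1.5 0 0 0 0.75;0 0 0 0 0 0 0.75;0 0 0 0 0 0 0.75;0 0 0 0 0 0 0.3;0 0 0 0 0 0 0.3;0 0 0 0 0 0 0.3;0 0 0 0 0 0 0.3;0 0 0 0 0 0 0.3", grip_force=80)

```text
time: 30.15
eef_pos: [0.4691, -0.0911, 0.0717]
ee_rot: [2.1, 2.334, 0.001]
ft_force: [-1.4, 0.6, 5.5]
finger_gap: 0.0387
finger_force: 80.7
```

Emit:
jog_arm(motion="0 0 0.2 0 0 0 0.3;0.5 0.052 0 0 0 0 0.3;0.7 0.073 0 0 0 0 0.3;0.8 0.083 0 0 0 0 0.3;0 0 0 0 0 0 0.3")

```text
time: 30.78
eef_pos: [0.4897, -0.0887, 0.0725]
ee_rot: [2.1, 2.336, 0.001]
ft_force: [0.1, 0.8, -3.9]
finger_gap: 0.0384
finger_force: 80.7
```

```bash
python3 -c "
from h import *
st();fx()"
```

```text
t 30.77 tcp [ 0.4897 -0.0887  0.0725] psi 0.1061 tz [ 0.001 -0.    -1.   ] gap 0.0384 ff 80.7 F [ 0.1  0.8 -3.9] j [-0.18  0.39 -0.29  0.89  0.    1.29]
fix 0.021 0.0017
```

Emit:
jog_arm(motion="1 0.104 0 0 0 0 0.3;1.3 0.135 0 0 0 0 0.3;1.3 0.135 0 0 0 0 0.3;1.3 0.135 0 0 0 0 0.3;1.3 0.135 0 0 0 0 0.3;0.3 0.03 0 0 0 0 0.3;0 0 0 0 0 0 0.3;0 0 3 0 0 0 0.3;0 0 4 0 0 0 0.3;0 0 1 0 0 0 0.3")

```text
time: 32.02
eef_pos: [0.555, -0.0823, 0.1553]
ee_rot: [2.098, 2.332, 0.004]
ft_force: [0.3, -0.6, -3.4]
finger_gap: 0.0383
finger_force: 81.4
```

Emit:
jog_arm(motion="0 3 0 0 0 0 0.3;0 4.5 0 0 0 0 0.3;0 4.5 0 0 0 0 0.3;0 4.5 0 0 0 0 0.3;0 4.5 0 0 0 0 0.3;0 3 -2 0 0 0 0.3;0 0 -4 0 0 0 0.3;0 0 -3 0 0 0 0.3;0 0 -1.5 0 0 0 0.3;0 0 0 0 0 0 0.3;0 0 0 0 0 0 0.3")

```text
time: 33.4
eef_pos: [0.5547, 0.1581, 0.0487]
ee_rot: [2.101, 2.334, 0.003]
ft_force: [0.0, -0.0, -2.8]
finger_gap: 0.0384
finger_force: 81.4
```

```bash
python3 -c "
from h import *
st();fx();snap('top','t12.png')"
```

```text
t 33.4 tcp [0.5547 0.1581 0.0487] psi 0.1053 tz [ 0.002  0.001 -1.   ] gap 0.0384 ff 81.4 F [ 0.  -0.  -2.8] j [ 0.28  0.55 -0.09  0.93  0.    1.74]
fix 0.1111 0.2404
```

Emit:
jog_arm(motion="0 0 -1.2 0 0 0 0.3;0 0 -0.8 0 0 0 0.3;0 0 -0.4 0 0 0 0.3;0 0 0 0 0 0 0.3;0 0 0 0 0 0 0.3")

```text
time: 34.08
eef_pos: [0.5538, 0.1581, 0.0235]
ee_rot: [2.101, 2.336, 0.0]
ft_force: [0.6, -0.4, -3.4]
finger_gap: 0.0385
finger_force: 81.4
```

Emit:
jog_arm(motion="0 0 -0.15 0 0 0 0.3;0 0 -0.1 0 0 0 0.3;0 0 0 0 0 0 0.3")

```text
time: 34.45
eef_pos: [0.554, 0.1581, 0.0228]
ee_rot: [2.101, 2.335, 0.002]
ft_force: [-2.9, -0.5, 7.1]
finger_gap: 0.0392
finger_force: 82.7
```

Emit:
jog_arm(motion="0 0 0.15 0 0 0 0.3;0 0 0 0 0 0 0.65;0 0 0 0 0 0 0.65;0 0 0 0 0 0 0.65;0 0 0.7 0 0 0 0.65;0 0 0.65 0 0 0 0.65;0 0 0 0 0 0 0.65;0 0 0 0 0 0 0.65")

```text
time: 35.45
eef_pos: [0.5537, 0.158, 0.0362]
ee_rot: [2.101, 2.336, 0.0]
ft_force: [-0.9, 0.0, 0.1]
finger_gap: 0.0555
finger_force: 0.0
```

Emit:
jog_arm(motion="0 0 0 0 0 0 0.3;0 0 0 0 0 0 0.3;0 0 0 0 0 0 0.3;0 0 0 0 0 0 0.3;0 0 0 0 0 0 0.3", grip_force=50)

```text
time: 36.08
eef_pos: [0.5537, 0.158, 0.0362]
ee_rot: [2.101, 2.336, 0.0]
ft_force: [-0.6, 0.5, 2.8]
finger_gap: 0.0387
finger_force: 50.7
```

Lifting slowly, straight up.

Emit:
jog_arm(motion="0 0 0.3 0 0 0 0.3;0 0 0.4 0 0 0 0.3;0 0 0.5 0 0 0 0.3;0 0 1 0 0 0 0.3;0 0 3 0 0 0 0.3;0 0 4 0 0 0 0.3;0 0 0 0 0 0 0.3;0 0 0 0 0 0 0.3")

```text
time: 37.08
eef_pos: [0.5534, 0.1579, 0.1282]
ee_rot: [2.101, 2.336, 0.0]
ft_force: [0.8, -0.0, -2.0]
finger_gap: 0.039
finger_force: 50.6
```

```bash
python3 -c "
from h import *
st();a=snap('top','t13.png');b=snap('side','s13.png')"
```

```text
t 37.08 tcp [0.5534 0.1579 0.1282] psi 0.1057 tz [ 0.  0. -1.] gap 0.039 ff 50.6 F [ 0.8 -0.  -2. ] j [0.28 0.47 0.   1.11 0.   1.74]
```

Emit:
jog_arm(motion="-3.5 0.2 0 0 0 0 0.3;-4 0.3 0 0 0 0 0.3;-4 0.3 0 0 0 0 0.3;-1.5 0.2 0 0 0 0 0.3;0 0 -3 0 0 0 0.3;0 0 -3 0 0 0 0.3;0 0 0 0 0 0 0.3;0 0 0 0 0 0 0.3")

```text
time: 38.17
eef_pos: [0.4245, 0.1682, 0.0686]
ee_rot: [2.101, 2.335, 0.001]
ft_force: [0.1, 0.7, -1.0]
finger_gap: 0.0384
finger_force: 50.8
```

Run:
```python
from h import *
st();im,pt=snap('top','t14.png');im2,p2=snap('side','s14.png')
for nm,i,p in(('top',im,pt),('side',im2,p2)):
  y=.105;n=np.array([np.cos(y),np.sin(y),0]);d=np.array([-np.sin(y),np.cos(y),0])
  for k in(-51,-34,-17,0,17,34,51):
    u,v=proj(p,np.array([.5537,.158,.0235 if k%34 else .014])+k*.001*d).round().astype(int);print(nm,k,(u,v),i[v-1:v+2,u-1:u+2].mean((0,1)).round())
i=im
for b in blobs(i,i.max(2)<60,25): print(np.round(b[0]),np.round(b[1],1),round(b[2],1),ray(pt,*b[1],.0235).round(4))
```

```text
t 38.17 tcp [0.4245 0.1682 0.0686] psi 0.1055 tz [ 0.001  0.    -1.   ] gap 0.0384 ff 50.8 F [ 0.1  0.7 -1. ] j [ 0.38  0.33 -0.4   0.85 -0.    1.84]
top -51 (np.int64(316), np.int64(233)) [153. 154. 153.]
top -34 (np.int64(309), np.int64(235)) [128. 129. 130.]
top -17 (np.int64(302), np.int64(235)) [10.  9. 11.]
top 0 (np.int64(296), np.int64(236)) [ 99. 100. 100.]
top 17 (np.int64(288), np.int64(236)) [99. 95. 87.]
top 34 (np.int64(282), np.int64(238)) [70. 66. 60.]
top 51 (np.int64(274), np.int64(238)) [63. 60. 53.]
side -51 (np.int64(296), np.int64(277)) [147. 150. 146.]
side -34 (np.int64(298), np.int64(285)) [150. 153. 149.]
side -17 (np.int64(299), np.int64(288)) [20. 20. 21.]
side 0 (np.int64(300), np.int64(297)) [140. 143. 139.]
side 17 (np.int64(301), np.int64(300)) [135. 137. 134.]
side 34 (np.int64(302), np.int64(309)) [158. 161. 157.]
side 51 (np.int64(303), np.int64(313)) [17. 17. 18.]
144.0 [380.5 452.5] 18.1 [ 0.0556 -0.0368  0.0235]
34898.0 [139.  413.5] 153.7 [0.1394 0.5163 0.0235]
31557.0 [484.5 403. ] 172.2 [ 0.1632 -0.2759  0.0235]
63.0 [371.  303.5] 9.1 [ 0.3895 -0.022   0.0235]
34.0 [ 79.5 288.5] 19.0 [0.4275 0.6767 0.0235]
33.0 [118.5 279.5] 24.9 [0.4488 0.5836 0.0235]
56.0 [151.5 271. ] 19.0 [0.469  0.5047 0.0235]
84.0 [109.  262.5] 25.1 [0.4902 0.6094 0.0235]
3618.0 [413.7 268.4] 67.4 [ 0.4725 -0.1255  0.0235]
61.0 [301.5 236.5] 4.7 [0.5515 0.143  0.0235]
180.0 [385. 162.] 38.2 [ 0.7378 -0.0635  0.0235]
162.0 [325.8 143.9] 11.4 [0.7862 0.0831 0.0235]
170.0 [289.5 139.7] 14.0 [0.798  0.1738 0.0235]
342.0 [119.6 156.5] 38.3 [0.7581 0.6004 0.0235]
138.0 [326.5 128.6] 7.0 [0.8265 0.081  0.0235]
482.0 [239.3 135.4] 29.3 [0.8108 0.3003 0.0235]
602.0 [184.3 140.7] 29.4 [0.7981 0.439  0.0235]
204.0 [287.  119.8] 8.5 [0.851  0.1805 0.0235]
52350.0 [319.5 100.5] 334.9 [0.9018 0.0984 0.0235]
```

Both specimens sit in the lower tray at pockets −17 and +51, sample side down. Putting the emptied tray down.

Emit:
jog_arm(motion="0 0 -2 0 0 0 0.3;0 0 -1.5 0 0 0 0.3;0 0 -0.7 0 0 0 0.3;0 0 -0.3 0 0 0 0.3;0 0 -0.15 0 0 0 0.3;0 0 0 0 0 0 0.3;0 0 0 0 0 0 0.3")

```text
time: 39.15
eef_pos: [0.4242, 0.1682, 0.0222]
ee_rot: [2.101, 2.335, 0.002]
ft_force: [-0.7, 0.6, 3.0]
finger_gap: 0.0386
finger_force: 51.3
```

Emit:
jog_arm(motion="0 0 0 0 0 0 0.65;0 0 0 0 0 0 0.65;0 0 0 0 0 0 0.65;0 0 0 0 0 0 0.65;0 0 2 0 0 0 0.65;0 0 5 0 0 0 0.65;0 0 5 0 0 0 0.65;-1 -5 5 0 0 0 0.65;-1 -5 2 0 0 0 0.65;0 -5 0 0 0 0 0.65;0 -5 0 0 0 0 0.65;0 0 0 0 0 0 0.65")

```text
time: 40.65
eef_pos: [0.4046, -0.0284, 0.2055]
ee_rot: [2.108, 2.329, -0.0]
ft_force: [0.8, 0.8, 0.2]
finger_gap: 0.0555
finger_force: 0.0
```

Run:
```python
from h import *
st();im,p=snap('top','t15.png');im2,p2=snap('side','s15.png')
y=.105;d=np.array([-np.sin(y),np.cos(y),0])
for nm,i,q in(('top',im,p),('side',im2,p2)):
  for k in(-17,17,51):
    u,v=proj(q,np.array([.5537,.158,.0235])+k*.001*d).round().astype(int);print(nm,k,i[v-1:v+2,u-1:u+2].max(2))
for b in blobs(im,im.max(2)<60,25):
  X=ray(p,*b[1],.0235)
  if .4<X[0]<.65 and .05<X[1]<.45: print(np.round(b[0]),round(b[2],1),X.round(4))
# bystanders unchanged: compare with first picture
t0=cv2.imread('pics/top0.png')[:,:,::-1].astype(int)
for nm,(x0,y0,x1,y1) in dict(timer=(355,294,389,325),roll=(415,294,449,325),dish=(363,172,405,212)).items():
  print(nm,np.abs(im[y0:y1,x0:x1].astype(int)-t0[y0:y1,x0:x1]).mean().round(1))
# emptied tray spot
g=im.max(2)
for X in ([.4245,.168,.014],):
  for k in(-85,-70,-35,0,35,70,85): u,v=proj(p,np.array(X)+k*.001*d).round().astype(int);print(k,g[v-1:v+2,u-1:u+2].mean().round())
```

```text
t 40.65 tcp [ 0.4046 -0.0284  0.2055] psi 0.0994 tz [ 0. -0. -1.] gap 0.0555 ff 0.0 F [0.8 0.8 0.2] j [-0.07  0.08 -0.31  1.18 -0.    1.4 ]
top -17 [[ 8 12 10]
 [ 9 11 11]
 [10 11  6]]
top 17 [[144 144 145]
 [146 143 145]
 [149 146 151]]
top 51 [[ 7 11  9]
 [15 11 11]
 [11 11  7]]
side -17 [[38 27 24]
 [20 11 20]
 [16 17 16]]
side 17 [[132 126 124]
 [117 120 129]
 [136 144 161]]
side 51 [[20 16 17]
 [17 18 12]
 [13 14 16]]
61.0 4.9 [0.5445 0.2101 0.0235]
61.0 4.7 [0.5515 0.143  0.0235]
timer 44.9
roll 32.7
dish 3.7
-85 88.0
-70 156.0
-35 154.0
0 154.0
35 156.0
70 156.0
85 137.0
```

```bash
python3 -c "
from bench import robot
print(robot.hand_in())"
```

```text
the job is handed in; nothing more can be done
None
```

The job is done and handed in at about 41 s on the robot's clock. Both specimens (only one was loose at this start) sit sample side down in the spare tray, and the emptied tray lies clear of it. The dish is unmoved; the arm hid the timer and label roll in the last picture, so I did not confirm those two.

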